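Roll down a veneer with a loose tube under a push block

TASK

Press down the veneer on the rubber-mounted pressing bed: take the wooden push block by its grip, lay its sole on the loose steel tube and, pressing down steadily with about 10 N (never over 16 N), slowly roll the tube along the bed beneath the block until it lies still, seated in the other of the bed's two shallow cross grooves, without overrunning it. Press from the start and keep the pressure on for as long as the tube rolls, and do not touch the tube with the gripper. Then lift the block off without shifting the tube, set it sole down on the bench top and let go, leaving the other things where they are.

Things in the scene. Friction and masses are not known exactly. Their poses are not given: they have to be found in the camera images.
- push_block: Wooden push block, 0.3 kg: sole 72 (its x) x 160 (its y) x 14 mm, with a rubber-covered grip 56 (x) x 46 (y) mm upright on its middle that rises to 52 mm above the underside. Sole down on the bench, left or right of the bed, y near world y. Origin: centre of the underside; z up. Grasp the grip firmly across its 46 mm (closing along y), so that it cannot pitch.
- roller: Loose steel tube with closed ends, 36 mm diameter, 140 mm long, about 0.6 kg (varies), lying across the bed. Origin: its centre, on the axis; x is the tube's axis (y and z turn as it rolls). Pressed under the block it rolls without slipping and so travels half as far as the block; left alone it stays in a groove, but may roll away on the flat.
- press_bed: Pressing bed, fixed on 0 to 16 mm of packing: plywood base 180 (its x) x 300 (its y) x 18 mm, above it a wooden platen 160 (x) x 280 (y) mm with a strip of pale veneer, its top some 63 mm above the base's underside. Origin: centre of that underside; z up; yaw within 0.2 rad of the world's. The tube starts in a groove at bed y = +65 mm, to be rolled 115 mm in the bed's -y direction.
- mark (a point): Middle of the goal groove, 8 mm wide, 7 mm deep, across the platen's top, 50 mm to -y from the bed's middle; x along the groove, y as the bed's. The tube rests in it 0.4 mm lower than on the flat. The platen on rubber mounts sinks some mm under load (stiffness not measured) and may slope along y up to 3 degrees either way (not measured), so height and pressure change as the tube rolls.
- palm_sander: Bystander: blue palm sander, 80x195x91 mm, on the bench on the side of the bed where the push block is not. Origin: centre of its underside.
- block_plane: Bystander: small metal block plane, 45x155x42 mm, right of the bed. Origin: centre of its underside.
- masking_tape: Bystander: roll of masking tape lying flat, 104 mm across, 25 mm high, in front of the bed. Origin: centre of its underside.
- driver_stubby: Bystander: short screwdriver, 155 mm long, 28 mm thick, on the bench left of the tape roll. Origin: middle of its underside.

How it is judged:
On the way, in this order (a step that is already met when the one before it is completed fails the run):
1. the push block is lifted clear of the bench (height (world z) of push_block above 0.03 m), for 0.1 s.
2. the block presses on the tube with 6 to 16 N where the tube started (contact force between push_block and roller between 6 and 16 N and distance of roller from where it was at the start of the episode below 0.02 m), for 0.2 s.
3. rolling, still pressed with 6 to 16 N, 40 to 70 mm before the groove (contact force between push_block and roller between 6 and 16 N and y of roller in the frame of mark between 0.04 and 0.07 m), for 0.2 s.
4. rolling, still pressed with 6 to 16 N, 8 to 30 mm before the groove (contact force between push_block and roller between 6 and 16 N and y of roller in the frame of mark between 0.008 and 0.03 m), for 0.15 s.
5. the tube lies over the groove, still pressed with at least 3 N (contact force between push_block and roller above 3 N and y of roller in the frame of mark between -0.006 and 0.006 m), for 0.2 s.
At the end, for the whole second after the job is handed in: The tube lies still on the platen with its axis within 4 mm of the groove's middle line, within 0.1 rad of its direction and within 20 mm of its middle; the push block stands still, sole down on the bench top (underside below 6 mm), released (y of roller in the frame of mark between -0.004 and 0.004 m and x of roller in the frame of mark between -0.02 and 0.02 m and angle between the x axis of roller and the x axis of mark, either way round below 0.1 rad and z of roller in the frame of mark between 0.01 and 0.025 m and linear speed of each of roller, push_block below 0.01 m/s and height (world z) of push_block below 0.006 m and angle between push_block's own z axis and vertical below 0.1 rad); the robot touches nothing.
It fails at once if the tube is pressed with more than 16 N (contact force between push_block and roller above 16 N).
It fails at once if between the two grooves (12 to 105 mm before the goal groove) the tube rolls without the block pressing on it (faster than 0.03 m/s with less than 3 N), or it ever rolls faster than 0.12 m/s ((linear speed of roller above 0.03 m/s and contact force between push_block and roller below 3 N and y of roller in the frame of mark between 0.012 and 0.105 m) or linear speed of roller above 0.12 m/s).
It fails at once if the gripper touches the tube (contact force between the fingers and roller above 0.5 N).
It fails at once if the tube rolls more than 15 mm past the groove or falls off the bed (y of roller in the frame of mark below -0.015 m or height (world z) of roller below 0.05 m).
It fails at once if a bystander (sander, plane, tape roll or screwdriver) is moved more than 20 mm (distance of any of palm_sander, block_plane, masking_tape, driver_stubby from where it was at the start of the episode above 0.02 m).
It also fails if it takes over 67 s, if anything falls off the work surface, if the arm or the gripper's body presses on something with over 40 N, if the wrist force passes 120 N, or if a joint passes its speed limit or range.

ROBOT

A 6-joint arm with a two-finger parallel gripper is mounted at the origin on a cart in front of the work surface, level with it; the furniture and walls round the work are solid. World frame = base frame: x ahead of the robot, y to its left, z up, the work surface at z = 0. Lengths are in m, angles in rad, forces in N, time in s.
With the tool pointing down it reaches from about 0.3 to 0.875 m from the base axis. Payload 6.4 kg.
Tool frame: the origin (TCP) lies on the centre line of the jaws, within the pads' length; the fingertips stand 22 mm ahead of it and the grasp point (between the pads) lies 3 mm ahead of it; z points along the fingers, y is the line along which they close (so a half turn about z gives the same grasp; the last joint's range is limited). The gripper opens to 85 mm and grips with 20 to 120 N. Pads are 22 mm wide; open, the fingers measure 114 mm over their backs; the gripper's body (76 mm by 85 mm) begins 54 mm behind the grasp point. The pads swing forward as they close: fully open they stand 13 mm farther back than shut.
Start: joints at [-1.538, 0.181, 1.607, -0, 1.354, -0.206], TCP at [0.136, -0.559, 0.253] pointing down, gripper open.
Joint ranges: [-2.99, 2.99], [-0.89, 2.07], [0.3, 2.58], [-1.14, 4.28], [0, 2.63], [-3.12, 3.12]. Speed limits (rad/s): [2.57, 2.57, 3.01, 3.14, 3.14, 3.14].

INTERFACE

Orientations are given as a unit quaternion [w, x, y, z].
In Python, from bench import ctrl gives the robot as it stands. The module is installed in compiled form; this text tells all that it offers.
- The arm moves only by the tool servo_tool, never from a script. Its argument "commands" is a list of rows, each a list of 3 entries, a list of its own where there are three numbers: the shift along the tool's x, y, z in mm, then the turn about the tool's z in rad, then the finger opening in mm, from 0 to 85.4. In form: [[[dx, dy, dz], turn, jaw], ...]. A call has 1 to 20 rows; each row shifts and turns the commanded pose from where the row before left it, along the tool's axes as they then stand; what a row does not reach is not made up. A row lasts 1/8 s, in which the tool goes at most 62.5 mm and 10.7 degrees, less where a joint would pass 70% of its speed; a pose out of reach is approached as far as the arm can. A call with a gripper value outside its range is refused whole. The fingers move at their own pace and stop on an object; the grip force is fixed at half the most. Time passes only in rows, so rows that do not move let the fingers close. It gives the time, the measured TCP pose, the force, the opening and the grip force at its end, in the units of the state.
- ctrl.get_obs(): the state, without advancing time (a new reading comes with each control period).
- ctrl.camera(name): name is "scene" or "top" or "wrist"; returns a dict with "color" (384x512x3 uint8, red, green, blue), "z_map" (384x512 float32, m along the optical axis (not along the pixel's ray), 0 where there is no reading), "fx", "fy", "cx", "cy" (pixels), "k1" (the pictures are not rectified: a ray, as slopes to the right and down, at radius r is drawn at 1 + k1 r^2 times it, then the intrinsics apply), "R" (3x3) and "t" (3): a world point X has camera coordinates R X + t. Camera axes: x right, y down, z forward; pixel columns grow to the right and rows downward; lengths in m; the calibration is good to about 2 mm. A picture is of the moment at which its call begins.
- ctrl.hand_in(): hands the job in; it is judged then, once.
The state is a dict: "time_s": time; "q": joint angles; "dq": joint speeds; "joint_efforts": joint torques, N m; "eef_pos": TCP position; "eef_rot": TCP orientation; "wrist_force": force on the tool from outside, world axes, zero at the start; "torque": the same for the moment, N m; "opening": opening from 0.0 (shut) to 1.0 (fully open); "grasp_force": force on a finger pad.
Only numpy, scipy, OpenCV 4.12 (cv2) and the standard library are available. Lean on these libraries where they do the work, as an engineer would, in place of code of your own. Each camera call takes 0.05 s, during which the arm holds its last target. There are 200 camera calls.

## Working session

There is one attempt and no reset: what is moved stays moved. The work goes in short steps, Python scripts to look and compute and a tool call to move; the robot and the scene stay as the last step left them, time stands still between calls to the robot, and variables do not carry over. Pictures are saved under pics/ and viewed, at most 10 in all, crops included, and the job is handed in when it is done.

Besides the shell and the picture viewer there is one more tool, called after "Emit:" as name([rows], argument=value, ...), one row to a line, values as JSON. servo_tool: Moves the arm, as the interface text tells. Its arguments: {"type":"object","properties":{"commands":{"type":"array"}},"required":["commands"]}

```bash
mkdir -p pics; cat > h.py <<'E'
import numpy as np, cv2
from bench import ctrl
def cloud(c):
    z=c["z_map"]; h,w=z.shape
    u,v=np.meshgrid(np.arange(w),np.arange(h))
    xd=(u-c["cx"])/c["fx"]; yd=(v-c["cy"])/c["fy"]
    x,y=xd.copy(),yd.copy()
    for _ in range(8):
        s=1+c["k1"]*(x*x+y*y); x,y=xd/s,yd/s
    P=np.stack([x*z,y*z,z],-1)
    W=(P-np.array(c["t"]))@np.array(c["R"])
    W[z<=0]=np.nan
    return W
def obs():
    o=ctrl.get_obs()
    for k in("time_s","eef_pos","eef_rot","wrist_force","opening","grasp_force"):print(k,np.round(o[k],4))
E
python3 - <<'E'
from h import *
ims=[]
for n in("top","scene"):
    c=ctrl.camera(n); np.savez("pics/"+n+".npz",W=cloud(c),col=c["color"])
    cv2.imwrite("pics/%s.png"%n,c["color"][:,:,::-1]); 
obs()
W=np.load("pics/top.npz")["W"]
for v in range(0,384,32): print(v,[tuple(np.round(W[v,u]*1000).tolist()) if W[v,u,0]==W[v,u,0] else 0 for u in range(0,512,64)])
E
```

```text
time_s 0.1
eef_pos [ 0.136  -0.5582  0.2524]
eef_rot [-8.000e-04  9.929e-01  1.191e-01  1.000e-04]
wrist_force [-0.7713 -0.2882  0.1047]
opening 1.0038
grasp_force 0.0
0 [(862.0, 605.0, 523.0), (860.0, 477.0, 502.0), (860.0, 352.0, 485.0), (859.0, 226.0, 474.0), (860.0, 100.0, 465.0), (829.0, -19.0, 508.0), (823.0, -136.0, 518.0), (860.0, -289.0, 469.0)]
32 [(860.0, 679.0, 411.0), (858.0, 533.0, 388.0), (861.0, 392.0, 364.0), (860.0, 247.0, 352.0), (858.0, 102.0, 345.0), (843.0, -40.0, 367.0), (858.0, -194.0, 340.0), (860.0, -348.0, 342.0)]
64 [(828.0, 737.0, 319.0), (861.0, 615.0, 225.0), (861.0, 445.0, 203.0), (858.0, 274.0, 192.0), (861.0, 104.0, 173.0), (787.0, -43.0, 324.0), (861.0, -248.0, 164.0), (861.0, -430.0, 168.0)]
96 [(809.0, 842.0, 162.0), (807.0, 655.0, 136.0), (802.0, 469.0, 124.0), (749.0, 265.0, 240.0), (758.0, 105.0, 204.0), (833.0, -94.0, -2.0), (812.0, -280.0, 48.0), (831.0, -506.0, -0.0)]
128 [(765.0, 949.0, 1.0), (714.0, 654.0, 126.0), (722.0, 482.0, 75.0), (678.0, 271.0, 200.0), (673.0, 107.0, 202.0), (729.0, -88.0, 2.0), (726.0, -288.0, 1.0), (725.0, -494.0, 
[... 588 characters left out ...]
.0), (350.0, 499.0, 2.0), (349.0, 301.0, 26.0), (346.0, 115.0, 29.0), (343.0, -64.0, 62.0), (338.0, -245.0, 60.0), (329.0, -461.0, 2.0)]
288 [(249.0, 918.0, 2.0), (254.0, 699.0, 4.0), (255.0, 499.0, 0.0), (259.0, 299.0, 42.0), (252.0, 118.0, 2.0), (291.0, -18.0, 357.0), (242.0, -260.0, 0.0), (234.0, -455.0, 3.0)]
320 [(-0.0, 1429.0, -730.0), (10.0, 1079.0, -737.0), (18.0, 748.0, -728.0), (18.0, 436.0, -732.0), (36.0, 129.0, -627.0), (275.0, 19.0, 600.0), (290.0, -45.0, 689.0), (294.0, -108.0, 725.0)]
352 [(-165.0, 1436.0, -738.0), (-146.0, 1079.0, -733.0), (-135.0, 748.0, -725.0), (-133.0, 437.0, -728.0), (66.0, 121.0, 1.0), (241.0, 26.0, 640.0), (276.0, -18.0, 773.0), (281.0, -70.0, 803.0)]
```

View pics/top.png

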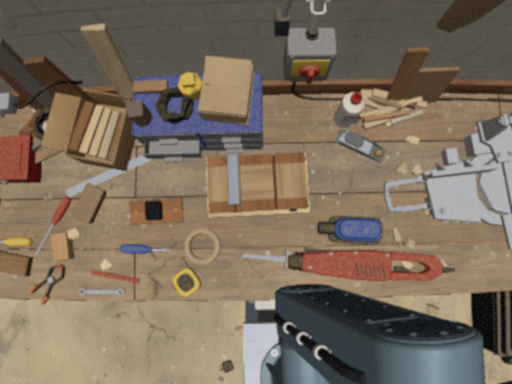

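View pics/scene.png

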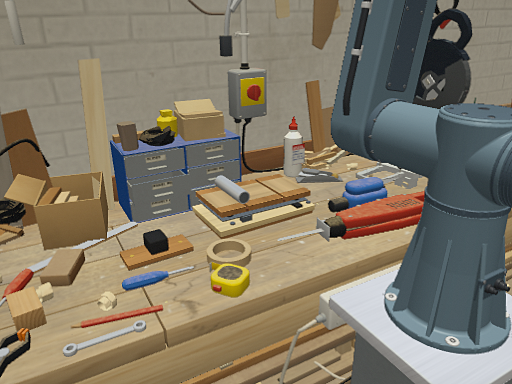

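The top view shows the tube at about (233,178) on the bed (207–308, 152–215), with the push block left of it at (155,210). The sander is at (352,229), the plane at (360,145), the tape at (201,246) and the screwdriver at (145,249). The scene view agrees.

```bash
python3 - <<'E'
from h import *
D=np.load("pics/top.npz");W=D["W"];col=D["col"]
def reg(u0,u1,v0,v1,z0,z1,n):
    w=W[v0:v1,u0:u1].reshape(-1,3); m=(w[:,2]>z0)&(w[:,2]<z1); p=w[m]
    r=cv2.minAreaRect((p[:,:2]*1000).astype(np.float32)); print(n,len(p),"mean",np.round(np.nanmean(p,0)*1000,1),"rect",np.round(r[0],1),np.round(r[1],1),round(r[2],2), "zmed",np.round(np.median(p[:,2])*1000,1)); return p
reg(120,195,190,232,.040,.065,"grip")
reg(120,195,190,232,.008,.065,"block")
t=reg(215,255,145,215,.085,.13,"tube")
b=reg(200,315,145,220,.05,.12,"platen+tube")
b=reg(200,315,145,220,.008,.12,"bed")
p=reg(200,315,145,220,.05,.085,"platen")
A=np.c_[p[:,:2],np.ones(len(p))]
s=np.linalg.lstsq(A,p[:,2],rcond=None)[0];print(s)
for v in range(146,220,6):print(v,np.round(W[v,205:312:6,2]*1000).astype(int))
for u in range(222,250,2):print(np.round(W[180,u]*1000))
E
```

```text
grip 295 mean [482.7 411.5  51.5] rect [483.4 412.2] [53.6 45.2] 2.44 zmed 51.4
block 1225 mean [482.  409.3  23.7] rect [480.  391.5] [205.9  93.8] 82.84 zmed 15.2
tube 725 mean [567.1 173.8 102.5] rect [574.1 176.9] [ 48.  170.9] 88.65 zmed 104.8
platen+tube 5764 mean [556.1 112.   75.1] rect [561.9 117.9] [218.2 297.3] 1.84 zmed 71.9
bed 6616 mean [553.7 113.1  68.9] rect [568.6 108.8] [227.5 323.5] 2.98 zmed 71.3
platen 5027 mean [554.4 102.7  71.1] rect [572.4 118.3] [196.9 297.4] 1.79 zmed 71.4
[-0.00632813  0.01739851  0.07281764]
146 [49 66 60 61 88 87 89 54 55 50  1  0  5 -6  1 -1 -3  6]
152 [-1  0 -1  0 20 25 25  0  0 -1  0 -1 -2  0 -1  0  1  1]
158 [  0  71  71  73 102 105  71  71  72  70  69  70  72  69  73  70  71   2]
164 [  2  77  73  76 108 101  72  78  71  70  71  69  71  69  66  69  71   2]
170 [  3  70  75  72 106 106  73  73  72  73  73  71  69  70  71  71  70   1]
176 [  2  74  73  74 105 106  70  69  75  66  69  73  73  71  70  68  65  25]
182 [  0  75  74  72 104 105  71  72  70  70  73  71  69  73  75  69  69  30]
188 [ -1  73  69  74 105 104  76  71  73  72  71  69  70  67  69  68  70  28]
194 [ -1  72  71  74 104 106  72  71  74  74  67  74  73  73  68  67  69  31]
200 [ -2  73  72  74 100 107  75  69  71  72  75  72  73  70  71  68  73  70]
206 [-3 73 73 74 76 63 70 69 70 72 71 71 68 70 69 69 67 70]
212 [ 0 73 72 72 62 35 27 27 30 26 27 32 26 30 33 27 32 31]
218 [ 1  1  0  4  1  0 -2 -3  1  5  0  2  3  1  4  1  2 -1]
[563. 207.  69.]
[562. 201.  75.]
[561. 195.  76.]
[557. 187. 104.]
[556. 182. 108.]
[556. 176. 106.]
[556. 171. 105.]
[557. 166. 100.]
[557. 160.  99.]
[561. 156.  75.]
[561. 150.  71.]
[561. 145.  73.]
[561. 139.  73.]
[560. 133.  75.]
```

Emit:
servo_tool([
  [[0,0,-10],0.12,85],
  [[0,0,-10],0.119,85],
  [[20,-42,-6],0,85],
  [[20,-42,-6],0,85],
  [[20,-42,-6],0,85],
  [[20,-42,-6],0,85],
  [[20,-42,-6],0,85],
  [[20,-42,-6],0,85],
  [[20,-42,-6],0,85],
  [[20,-42,-6],0,85],
  [[20,-42,-6],0,85],
  [[20,-42,-6],0,85],
  [[20,-42,-6],0,85],
  [[20,-42,-6],0,85],
  [[20,-42,-6],0,85],
  [[20,-42,-6],0,85],
  [[20,-42,-6],0,85],
  [[0,0,0],0,85],
])

```text
time_s: 2.35
eef_pos: [0.4366, 0.0737, 0.3632]
eef_rot: [-0.0, 1.0, 0.002, -0.0]
wrist_force: [-0.0, -0.2, -0.0]
opening: 0.997
grasp_force: 0.0
```

```bash
python3 - <<'E'
from h import *
obs()
c=ctrl.camera("wrist"); W=cloud(c); np.savez("pics/w1.npz",W=W,col=c["color"]); cv2.imwrite("pics/w1.png",c["color"][:,:,::-1])
for v in range(0,384,64): print(v,[tuple(np.round(W[v,u]*1000).tolist()) if W[v,u,0]==W[v,u,0] else 0 for u in range(0,512,64)])
E
```

```text
time_s 2.35
eef_pos [0.4366 0.0737 0.3632]
eef_rot [-3.0e-04  1.0e+00  2.3e-03 -2.0e-04]
wrist_force [-0.0017 -0.219  -0.0134]
opening 0.997
grasp_force 0.0
0 [(626.0, 421.0, 1.0), (624.0, 333.0, 0.0), (606.0, 221.0, 73.0), (606.0, 150.0, 73.0), (606.0, 78.0, 72.0), (607.0, 7.0, 70.0), (624.0, -89.0, 0.0), (626.0, -174.0, 1.0)]
64 [(545.0, 438.0, 1.0), (543.0, 346.0, -0.0), (538.0, 228.0, 75.0), (538.0, 153.0, 73.0), (539.0, 78.0, 70.0), (539.0, 3.0, 70.0), (544.0, -97.0, 1.0), (546.0, -187.0, 1.0)]
128 [(462.0, 415.0, 54.0), (457.0, 350.0, 17.0), (455.0, 265.0, 1.0), (455.0, 171.0, 1.0), (455.0, 78.0, 1.0), (456.0, -14.0, 1.0), (457.0, -107.0, 1.0), (458.0, -202.0, 1.0)]
192 [(364.0, 461.0, 25.0), (356.0, 377.0, 1.0), (357.0, 276.0, 1.0), (357.0, 177.0, -0.0), (358.0, 78.0, 1.0), (358.0, -20.0, -1.0), (359.0, -119.0, 1.0), (359.0, -221.0, -1.0)]
256 [(241.0, 510.0, 0.0), (244.0, 397.0, 1.0), (246.0, 289.0, 1.0), (246.0, 183.0, 0.0), (247.0, 78.0, 0.0), (248.0, -27.0, 1.0), (248.0, -133.0, 1.0), (281.0, -202.0, 61.0)]
320 [(-508.0, 1256.0, -733.0), (-494.0, 947.0, -729.0), (440.0, 119.0, 392.0), (-481.0, 365.0, -729.0), (118.0, 77.0, -1.0), (120.0, -36.0, 1.0), (441.0, 32.0, 393.0), (-421.0, -730.0, -655.0)]
```

View pics/w1.png

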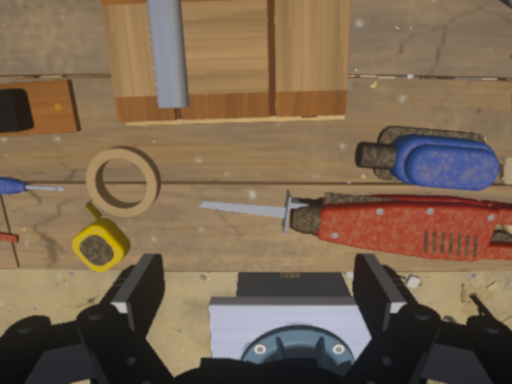

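The wrist view shows the tube at columns 150–188 (rows 0–107), the goal groove as a dark line at column ~271, and the block at the left edge at rows 80–130. I'll shift to get the whole bed and the block in one frame.

Emit:
servo_tool([
  [[25,-35,-10],0,85],
  [[25,-35,-10],0,85],
  [[25,-35,-10],0,85],
  [[25,-35,0],0,85],
  [[0,0,0],0,85],
  [[0,0,0],0,85],
])

```text
time_s: 3.15
eef_pos: [0.5358, 0.2099, 0.3927]
eef_rot: [0.0, 1.0, -0.001, -0.001]
wrist_force: [0.7, -0.0, -0.1]
opening: 0.992
grasp_force: 0.0
```

```bash
python3 - <<'E'
from h import *
obs()
c=ctrl.camera("wrist"); W=cloud(c); np.savez("pics/w2.npz",W=W,col=c["color"]); cv2.imwrite("pics/w2.png",c["color"][:,:,::-1])
print(c["fx"],c["cx"],c["cy"],c["k1"])
def reg(x0,x1,y0,y1,z0,z1,n):
    w=W.reshape(-1,3); m=(w[:,0]>x0)&(w[:,0]<x1)&(w[:,1]>y0)&(w[:,1]<y1)&(w[:,2]>z0)&(w[:,2]<z1); p=w[m]
    r=cv2.minAreaRect((p[:,:2]*1000).astype(np.float32)); print(n,len(p),"rect",np.round(r[0],1),np.round(r[1],1),round(r[2],2),"zmed",np.round(np.median(p[:,2])*1000,1)); return p
reg(.40,.56,.30,.52,.045,.06,"grip")
reg(.40,.56,.30,.52,.010,.06,"block")
t=reg(.4,.655,.1,.24,.088,.12,"tube")
b=reg(.4,.655,-.06,.28,.055,.12,"platen+tube")
reg(.4,.655,-.06,.28,.012,.12,"bed")
m=t[:,2]>.1
top=t[m]; print("tube axis",np.polyfit(top[:,0],top[:,1],1),top.mean(0))
p=b[b[:,2]<.082]; 
for _ in range(3):
    A=np.c_[p[:,:2]-[.55,.11],np.ones(len(p))]; s=np.linalg.lstsq(A,p[:,2],rcond=None)[0]; r=p[:,2]-A@s; p=p[abs(r)<.003]
print("plane",s,len(p),r.std())
E
```

```text
time_s 3.15
eef_pos [0.5358 0.2099 0.3927]
eef_rot [ 4.e-04  1.e+00 -6.e-04 -7.e-04]
wrist_force [ 0.6907 -0.0239 -0.0574]
opening 0.9916
grasp_force 0.0
332.0294910816613 258.19296855240754 191.62911659966005 -0.03963721473781059
grip 1141 rect [484.2 415.1] [56.4 44.9] 2.72 zmed 52.5
block 4693 rect [459.1 398.2] [125.  192.9] 2.19 zmed 15.5
tube 3323 rect [552.8 176.4] [204.3  47.7] 0.02 zmed 105.7
platen+tube 25470 rect [556.5 123.6] [206.3 306.8] 1.98 zmed 72.1
bed 27717 rect [527.6 122.3] [254.8 315.1] 0.01 zmed 71.8
tube axis [0.03604718 0.15554125] [0.56440074 0.1758863  0.10583702]
plane [0.00016264 0.01966853 0.07189326] 21273 0.0008501345433694039
```

View pics/w2.png

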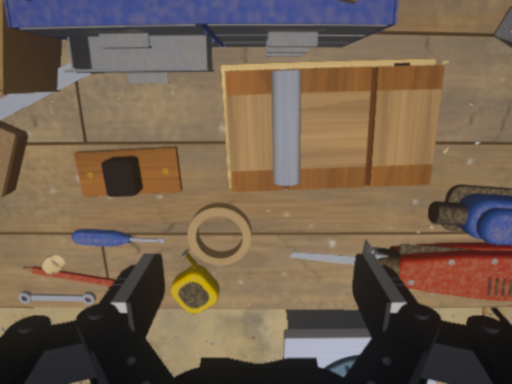

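The view shows the whole bed: tube at columns 272–300 (rows 70–186), goal groove from about (377,70) to (368,185), and the block's grip at (122,175).

```bash
python3 - <<'E'
from h import *
D=np.load("pics/w2.npz");W=D["W"];col=D["col"].astype(float); g=col.sum(2)
L=[]
for v in range(72,184,2):
    u=362+np.argmin(g[v,362:384]); L.append(W[v,u]); 
L=np.array(L); k=np.polyfit(L[:,0],L[:,1],1); r=L[:,1]-np.polyval(k,L[:,0]); ok=abs(r)<.004; k=np.polyfit(L[ok,0],L[ok,1],1)
print("groove y=ax+b",k,ok.sum(),"y at .56",np.polyval(k,.56), r[ok].std(), L[ok,2].mean())
# tube: per row mid of highest points
T=[];w=W.reshape(-1,3)
for v in range(66,190,2):
    q=W[v,262:310]; m=q[:,2]>.092
    if m.sum()>6: 
        q=q[m]; T.append([v,q[:,0].mean(),(q[:,1].min()+q[:,1].max())/2,q[:,2].max(),m.sum()])
T=np.array(T); print(np.round(T[[0,1,2,-3,-2,-1]],4)); kt=np.polyfit(T[:,1],T[:,2],1);print("tube",kt,np.polyval(kt,.56), np.median(T[:,3]))
# grip top in detail
q=w[(w[:,0]>.42)&(w[:,0]<.54)&(w[:,1]>.36)&(w[:,1]<.47)&(w[:,2]>.048)&(w[:,2]<.057)]; print("grip x",np.percentile(q[:,0],[1,5,95,99]),"y",np.percentile(q[:,1],[1,5,95,99]))
q=w[(w[:,0]>.40)&(w[:,0]<.54)&(w[:,1]>.30)&(w[:,1]<.52)&(w[:,2]>.011)&(w[:,2]<.019)]; rr=cv2.minAreaRect((q[:,:2]*1000).astype(np.float32));print("sole x",np.percentile(q[:,0],[1,99]),"y",np.percentile(q[:,1],[1,99]),rr)
# platen points below edge
for x in (.50,.56,.62):
  q=w[(abs(w[:,0]-x)<.01)&(w[:,1]>-.06)&(w[:,1]<.29)&(w[:,2]>.06)&(w[:,2]<.085)]; print(x,"platen y",q[:,1].min(),q[:,1].max())
for y in (.02,.10,.22):
  q=w[(abs(w[:,1]-y)<.01)&(w[:,0]>.42)&(w[:,0]<.67)&(w[:,2]>.06)&(w[:,2]<.082)]; print(y,"platen x",q[:,0].min(),q[:,0].max())
E
```

```text
** On entry to DLASCL parameter number  4 had an illegal value
 ** On entry to DLASCL parameter number  4 had an illegal value
 ** On entry to DLASCL parameter number  4 had an illegal value
 ** On entry to DLASCL parameter number  4 had an illegal value
 ** On entry to DLASCL parameter number  5 had an illegal value
 ** On entry to DLASCL parameter number  4 had an illegal valueTraceback (most recent call last):
  File "<stdin>", line 6, in <module>
    c, resids, rank, s = lstsq(lhs, rhs, rcond)
                         ~~~~~^^^^^^^^^^^^^^^^^
    x, resids, rank, s = _umath_linalg.lstsq(a, b, rcond,
                         ~~~~~~~~~~~~~~~~~~~^^^^^^^^^^^^^
                                             signature=signature)
                                             ^^^^^^^^^^^^^^^^^^^^
    raise LinAlgError("SVD did not converge in Linear Least Squares")
numpy.linalg.LinAlgError: SVD did not converge in Linear Least Squares
```

Missing depth at some groove pixels; drop the NaNs.

```bash
cat > m.py <<'E'
from h import *
D=np.load("pics/w2.npz");W=D["W"];col=D["col"].astype(float); g=col.sum(2)
L=[]
for v in range(72,184,2):
    u=362+np.argmin(g[v,362:384]); L.append(W[v,u]); 
L=np.array(L); L=L[np.isfinite(L[:,0])&(abs(L[:,2]-.068)<.012)]; k=np.polyfit(L[:,0],L[:,1],1); r=L[:,1]-np.polyval(k,L[:,0]); ok=abs(r)<.004; k=np.polyfit(L[ok,0],L[ok,1],1)
print("groove y=ax+b",k,ok.sum(),len(ok),"y at .56",np.polyval(k,.56), r[ok].std(), L[ok,2].mean())
w=W.reshape(-1,3); w=w[np.isfinite(w[:,0])]
T=[]
for v in range(66,190,2):
    q=W[v,262:310]; m=(q[:,2]>.092)&(q[:,2]<.115)
    if m.sum()>6: 
        q=q[m]; T.append([v,q[:,0].mean(),(q[:,1].min()+q[:,1].max())/2,q[:,2].max(),m.sum()])
T=np.array(T); print(np.round(T[[0,1,2,-3,-2,-1]],4)); kt=np.polyfit(T[:,1],T[:,2],1);print("tube",kt,np.polyval(kt,.56), np.median(T[:,3]))
q=w[(w[:,0]>.42)&(w[:,0]<.54)&(w[:,1]>.36)&(w[:,1]<.47)&(w[:,2]>.048)&(w[:,2]<.057)]; print("grip x",np.percentile(q[:,0],[1,5,95,99]),"y",np.percentile(q[:,1],[1,5,95,99]))
q=w[(w[:,0]>.40)&(w[:,0]<.54)&(w[:,1]>.30)&(w[:,1]<.52)&(w[:,2]>.011)&(w[:,2]<.019)]; print("sole x",np.percentile(q[:,0],[1,99]),"y",np.percentile(q[:,1],[1,99]))
for x in (.50,.56,.62):
  q=w[(abs(w[:,0]-x)<.01)&(w[:,1]>-.06)&(w[:,1]<.29)&(w[:,2]>.06)&(w[:,2]<.085)]; print(x,"platen y",q[:,1].min(),q[:,1].max())
for y in (.02,.10,.22):
  q=w[(abs(w[:,1]-y)<.01)&(w[:,0]>.42)&(w[:,0]<.67)&(w[:,2]>.06)&(w[:,2]<.082)]; print(y,"platen x",q[:,0].min(),q[:,0].max())
E
python3 m.py
```

```text
groove y=ax+b [0.03032697 0.04018921] 55 55 y at .56 0.05717231084964429 0.00039299989977531155 0.06497478346533912
[[7.000e+01 6.306e-01 1.743e-01 1.099e-01 2.100e+01]
 [7.200e+01 6.284e-01 1.784e-01 1.085e-01 2.800e+01]
 [7.400e+01 6.262e-01 1.782e-01 1.089e-01 2.800e+01]
 [1.800e+02 4.972e-01 1.729e-01 1.094e-01 2.700e+01]
 [1.820e+02 4.947e-01 1.738e-01 1.089e-01 2.600e+01]
 [1.840e+02 4.924e-01 1.741e-01 1.090e-01 2.000e+01]]
tube [0.03642488 0.15507283] 0.17547076193352834 0.10899736874271969
grip x [0.45755519 0.46080212 0.50910397 0.51138169] y [0.39349501 0.39491636 0.43398604 0.43664725]
sole x [0.44682284 0.52194494] y [0.3354646  0.49366217]
0.5 platen y -0.03135970827007225 0.24821121204699503
0.56 platen y -0.028560918910963344 0.25054148010369304
0.62 platen y -0.027569834370775214 0.2527162912444483
0.02 platen x 0.4795561206936647 0.6392390212462445
0.1 platen x 0.477197926031925 0.6658060477311951
0.22 platen x 0.4724082076162545 0.6657006034928767
```

Emit:
servo_tool([
  [[-6,-26,10],0,85],
  [[-6,-26,25],0,85],
  [[-6,-26,30],0,85],
  [[-6,-26,35],0,85],
  [[-6,-26,35],0,85],
  [[-7,-25,35],0,85],
  [[-7,-25,35],0,85],
  [[-7,-25,35],0,85],
  [[0,0,10],-0.045,85],
  [[0,0,0],0,85],
  [[0,0,0],0,85],
])

```text
time_s: 4.58
eef_pos: [0.4861, 0.4156, 0.1447]
eef_rot: [-0.0, 1.0, 0.021, 0.001]
wrist_force: [0.8, -0.0, 0.5]
opening: 0.992
grasp_force: 0.0
```

```bash
python3 - <<'E'
from h import *
obs()
c=ctrl.camera("wrist"); W=cloud(c); print("cam",-np.array(c["R"]).T@c["t"])
w=W.reshape(-1,3); w=w[np.isfinite(w[:,0])]
q=w[(w[:,0]>.42)&(w[:,0]<.54)&(w[:,1]>.36)&(w[:,1]<.47)&(w[:,2]>.046)&(w[:,2]<.06)]
print("grip",len(q),np.percentile(q,[1,99],axis=0),np.median(q[:,2]))
print(cv2.minAreaRect((q[:,:2]*1000).astype(np.float32)))
q=w[(w[:,0]>.6)&(w[:,1]>.0)&(w[:,1]<.35)&(w[:,2]>.10)&(w[:,2]<.3)]; print(len(q), q.min(0) if len(q) else 0)
W2=np.load("pics/w2.npz")["W"].reshape(-1,3);q=W2[(W2[:,0]>.6)&(W2[:,2]>.11)&(W2[:,2]<.3)];print("cab",np.percentile(q,[0.5,99.5],axis=0))
E
```

```text
time_s 4.575
eef_pos [0.4861 0.4156 0.1447]
eef_rot [-4.000e-04  9.998e-01  2.140e-02  8.000e-04]
wrist_force [ 0.8338 -0.0029  0.4781]
opening 0.9923
grasp_force 0.0
cam [0.56565317 0.41979346 0.26633123]
grip 4816 [[0.45842193 0.39295014 0.04705837]
 [0.51155597 0.43771904 0.05424858]] 0.05254610126107315
((484.7637634277344, 415.24359130859375), (54.86858367919922, 46.04753875732422), 2.8228580951690674)
0 0
cab [[0.61592343 0.09332257 0.11110025]
 [0.68965467 0.50729031 0.20294761]]
```

Emit:
servo_tool([
  [[-1,0,20],0,85],
  [[0,0,25],0,85],
  [[0,0,25],0,85],
  [[0,0,20],0,85],
  [[0,0,9],0,85],
  [[0,0,4],0,85],
  [[0,0,0],0,60],
  [[0,0,0],0,40],
  [[0,0,0],0,36],
  [[0,0,0],0,36],
  [[0,0,0],0,36],
  [[0,0,0],0,36],
  [[0,0,0],0,36],
])

```text
time_s: 6.25
eef_pos: [0.4851, 0.4166, 0.0416]
eef_rot: [-0.0, 1.0, 0.022, 0.001]
wrist_force: [-1.0, -1.1, 6.8]
opening: 0.527
grasp_force: 63.7
```

Emit:
servo_tool([
  [[0,0,-4],0,36],
  [[0,0,-10],0.011,36],
  [[0,0,-20],0,36],
  [[0,0,-25],0,36],
  [[0,0,-25],0,36],
  [[0,0,-25],0,36],
  [[0,0,-25],0,36],
  [[0,0,-16],0,36],
  [[4,12,0],0,36],
  [[8,20,0],0,36],
  [[8,22,0],0,36],
  [[8,22,0],0,36],
  [[8,22,0],0,36],
  [[8,22,0],0,36],
  [[8,22,0],0,36],
  [[8,20,0],0,36],
  [[5,15,0],0,36],
  [[3,8,0],0,36],
  [[0,0,0],0,36],
  [[0,0,0],0,36],
])

```text
time_s: 8.75
eef_pos: [0.5582, 0.2342, 0.1903]
eef_rot: [-0.0, 1.0, 0.017, -0.0]
wrist_force: [-0.3, 0.6, -3.4]
opening: 0.534
grasp_force: 62.6
```

```bash
cat > look.py <<'E'
from h import *
import sys
obs(); n=sys.argv[1]
c=ctrl.camera("wrist"); W=cloud(c); np.savez("pics/%s.npz"%n,W=W,col=c["color"]); cv2.imwrite("pics/%s.png"%n,c["color"][:,:,::-1])
s=ctrl.camera("scene"); cv2.imwrite("pics/%ss.png"%n,s["color"][:,:,::-1]); np.savez("pics/%ss.npz"%n,W=cloud(s),col=s["color"])
E
python3 look.py w3
```

```text
time_s 8.75
eef_pos [0.5582 0.2342 0.1903]
eef_rot [-2.000e-04  9.999e-01  1.720e-02 -1.000e-04]
wrist_force [-0.3314  0.6147 -3.3502]
opening 0.5335
grasp_force 62.6186
```

View pics/w3.png

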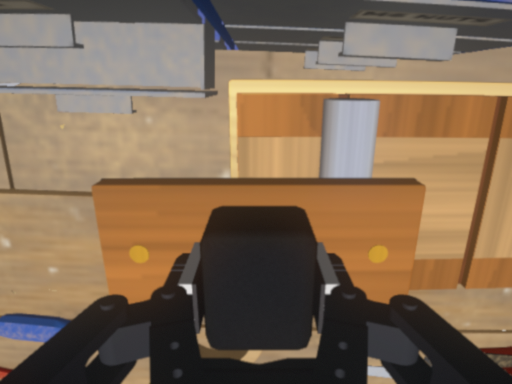

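The block is held square over the tube. The tube's far end shows at columns 321–378 (rows 98–178), and the goal groove runs from (502,95) to (462,285). Next I measure sole tilt, tube and groove at close range.

```bash
cat > trk.py <<'E'
from h import *
import sys
def track(n):
    D=np.load("pics/%s.npz"%n);W=D["W"];g=D["col"].astype(float).sum(2)
    w=W.reshape(-1,3);w=w[np.isfinite(w[:,0])]
    zt=float(ctrl.get_obs()["eef_pos"][2])-.042+.014
    q=w[(abs(w[:,2]-zt)<.006)&(w[:,0]>.53)&(w[:,0]<.61)]
    e=np.array(ctrl.get_obs()["eef_pos"]); q=q[(abs(q[:,1]-e[1])<.075)&(abs(q[:,1]-e[1])>.035)]
    if len(q)>50:
        for _ in range(2):
            A=np.c_[q[:,:2]-e[:2],np.ones(len(q))]; s=np.linalg.lstsq(A,q[:,2],rcond=None)[0]; q=q[abs(q[:,2]-A@s)<.003]
        print("sole plane slope x,y, z",s,"underside",s[2]-.014,len(q))
    t=w[(w[:,0]>.602)&(w[:,0]<.632)&(w[:,2]>.090)&(w[:,2]<.1125)&(w[:,1]>.03)&(w[:,1]<.21)]
    if len(t)>50:
        # circle fit, R=18, in y-z at ref x=.56 along yaw .033
        from scipy.optimize import least_squares
        yy=t[:,1]-.033*(t[:,0]-.56)
        f=lambda p:np.hypot(yy-p[0],t[:,2]-p[1])-.018
        r=least_squares(f,[yy.mean(),t[:,2].mean()-.01],loss="soft_l1",f_scale=.001);print("tube y(.56),z axis",r.x,len(t),"end x",np.percentile(t[:,0],99))
    p=w[(w[:,0]>.595)&(w[:,0]<.635)&(w[:,2]>.055)&(w[:,2]<.069)&(w[:,1]>.02)&(w[:,1]<.12)]
    if len(p)>5: print("groove-ish deep pts y(.56)",np.percentile(p[:,1]-.033*(p[:,0]-.56),[10,50,90]),len(p),np.percentile(p[:,2],[5,50]))
if __name__=="__main__": track(sys.argv[1])
E
python3 trk.py w3
```

```text
sole plane slope x,y, z [-0.00743262  0.00085123  0.16360663] underside 0.14960663051024284 16065
tube y(.56),z axis [0.17547881 0.09016545] 2662 end x 0.6311433985854816
groove-ish deep pts y(.56) [0.05614277 0.05718199 0.05930464] 476 [0.06291096 0.06471591]
```

Emit:
servo_tool([
  [[0,0,10],0,36],
  [[0,0,14],0,36],
  [[0,0,10],0,36],
  [[0,0,3],0,36],
  [[0,0,0],0,36],
  [[0,0,0],0,36],
  [[0,0,0],0,36],
])

```text
time_s: 9.72
eef_pos: [0.5588, 0.2336, 0.1538]
eef_rot: [-0.0, 1.0, 0.017, 0.0]
wrist_force: [0.4, 0.2, -3.3]
opening: 0.53
grasp_force: 62.5
```

Emit:
servo_tool([
  [[0,0,1],0,36],
  [[0,0,1],0,36],
  [[0,0,0],0,36],
])

```text
time_s: 10.1
eef_pos: [0.5583, 0.2336, 0.1512]
eef_rot: [0.0, 1.0, 0.017, -0.0]
wrist_force: [-0.1, -0.7, -2.0]
opening: 0.529
grasp_force: 62.5
```

Emit:
servo_tool([
  [[0,0,0.5],0,36],
  [[0,0,0.5],0,36],
  [[0,0,0],0,36],
])

```text
time_s: 10.48
eef_pos: [0.5584, 0.2336, 0.1502]
eef_rot: [0.0, 1.0, 0.017, -0.0]
wrist_force: [0.2, 0.6, -2.9]
opening: 0.527
grasp_force: 62.6
```

Emit:
servo_tool([
  [[0,0,0.5],0,36],
  [[0,0,0.5],0,36],
  [[0,0,0],0,36],
])

```text
time_s: 10.85
eef_pos: [0.5584, 0.2336, 0.1492]
eef_rot: [0.0, 1.0, 0.017, -0.0]
wrist_force: [0.4, 0.7, -2.4]
opening: 0.53
grasp_force: 62.6
```

Emit:
servo_tool([
  [[0,0,0.5],0,36],
  [[0,0,0.5],0,36],
  [[0,0,0],0,36],
])

```text
time_s: 11.22
eef_pos: [0.5585, 0.2336, 0.1486]
eef_rot: [-0.0, 1.0, 0.017, 0.0]
wrist_force: [-0.9, 0.2, -0.3]
opening: 0.528
grasp_force: 62.9
```

Emit:
servo_tool([
  [[0,0,0.5],0,36],
  [[0,0,0.5],0,36],
  [[0,0,0],0,36],
])

```text
time_s: 11.6
eef_pos: [0.5585, 0.2336, 0.1478]
eef_rot: [0.0, 1.0, 0.017, 0.0]
wrist_force: [-2.3, -0.0, 5.1]
opening: 0.526
grasp_force: 63.4
```

Emit:
servo_tool([
  [[0,0,0.3],0,36],
  [[0,0,0],0,36],
  [[0,0,0],0,36],
])

```text
time_s: 11.98
eef_pos: [0.5586, 0.2336, 0.1475]
eef_rot: [0.0, 1.0, 0.017, 0.0]
wrist_force: [-3.5, 0.7, 5.3]
opening: 0.527
grasp_force: 63.6
```

Emit:
servo_tool([
  [[0,2,0],0,36],
  [[0,2,0],0,36],
  [[0,2,0],0,36],
  [[0,2,0],0,36],
])

```text
time_s: 12.48
eef_pos: [0.5588, 0.2256, 0.1477]
eef_rot: [0.0, 1.0, 0.017, 0.0]
wrist_force: [-4.1, -0.1, 6.4]
opening: 0.528
grasp_force: 63.8
```

Emit:
servo_tool([
  [[0,2,0],0,36],
  [[0,2,0],0,36],
  [[0,3,0],0,36],
  [[0,3,0],0,36],
])

```text
time_s: 12.98
eef_pos: [0.5592, 0.2154, 0.1477]
eef_rot: [0.0, 1.0, 0.017, 0.0]
wrist_force: [-3.7, -1.1, 6.8]
opening: 0.531
grasp_force: 63.8
```

Emit:
servo_tool([
  [[0,4,0],0,36],
  [[0,4,0.1],0,36],
  [[0,4,0],0,36],
  [[0,4,0.1],0,36],
])

```text
time_s: 13.48
eef_pos: [0.5598, 0.1995, 0.1476]
eef_rot: [-0.0, 1.0, 0.017, 0.0]
wrist_force: [-4.3, -0.3, 7.1]
opening: 0.531
grasp_force: 63.8
```

Emit:
servo_tool([
  [[0,4,0],0,36],
  [[0,4,0.1],0,36],
  [[0,4,0],0,36],
  [[0,4,0.1],0,36],
])

```text
time_s: 13.98
eef_pos: [0.5603, 0.1836, 0.1473]
eef_rot: [-0.0, 1.0, 0.017, 0.0]
wrist_force: [-4.8, 0.3, 7.3]
opening: 0.529
grasp_force: 63.8
```

```bash
python3 look.py w4 && python3 trk.py w4
```

```text
time_s 13.975
eef_pos [0.5603 0.1836 0.1473]
eef_rot [-1.000e-04  9.999e-01  1.690e-02  2.000e-04]
wrist_force [-4.7908  0.323   7.2585]
opening 0.5291
grasp_force 63.8454
sole plane slope x,y, z [-0.00750994 -0.00019743  0.12068073] underside 0.10668072863701984 16169
tube y(.56),z axis [0.15029584 0.08830552] 4000 end x 0.6318312567223042
groove-ish deep pts y(.56) [0.03275999 0.05567935 0.08289547] 3459 [0.06194741 0.0683795 ]
```

Emit:
servo_tool([
  [[0,4,0],0,36],
  [[0,4,0.1],0,36],
  [[0,4,0],0,36],
  [[0,4,0.05],0,36],
])

```text
time_s: 14.58
eef_pos: [0.5608, 0.1674, 0.1472]
eef_rot: [0.0, 1.0, 0.017, 0.0]
wrist_force: [-4.9, -0.2, 7.5]
opening: 0.527
grasp_force: 63.9
```

Emit:
servo_tool([
  [[0,4,0],0,36],
  [[0,4,0.1],0,36],
  [[0,4,0],0,36],
  [[0,4,0.05],0,36],
])

```text
time_s: 15.08
eef_pos: [0.5614, 0.1515, 0.1471]
eef_rot: [0.0, 1.0, 0.017, 0.0]
wrist_force: [-4.3, -1.7, 7.7]
opening: 0.53
grasp_force: 63.9
```

Emit:
servo_tool([
  [[0,4,0],0,36],
  [[0,4,0.1],0,36],
  [[0,4,0],0,36],
  [[0,4,0.05],0,36],
])

```text
time_s: 15.58
eef_pos: [0.562, 0.1357, 0.1469]
eef_rot: [-0.0, 1.0, 0.017, 0.0]
wrist_force: [-4.1, 0.4, 7.1]
opening: 0.528
grasp_force: 63.9
```

Emit:
servo_tool([
  [[0,4,0],0,36],
  [[0,4,0.1],0,36],
  [[0,4,0],0,36],
  [[0,4,0.1],0,36],
])

```text
time_s: 16.08
eef_pos: [0.5625, 0.1195, 0.1467]
eef_rot: [-0.0, 1.0, 0.017, 0.0]
wrist_force: [-4.1, 1.0, 8.0]
opening: 0.53
grasp_force: 63.9
```

Emit:
servo_tool([
  [[0,4,0],0,36],
  [[0,4,0.1],0,36],
  [[0,4,0],0,36],
  [[0,4,0.1],0,36],
])

```text
time_s: 16.58
eef_pos: [0.563, 0.1035, 0.1465]
eef_rot: [0.0, 1.0, 0.017, 0.0]
wrist_force: [-5.7, -1.0, 7.1]
opening: 0.532
grasp_force: 63.9
```

Emit:
servo_tool([
  [[0,4,0],0,36],
  [[0,4,0.1],0,36],
  [[0,4,0],0,36],
  [[0,4,0.1],0,36],
])

```text
time_s: 17.08
eef_pos: [0.5636, 0.0876, 0.1464]
eef_rot: [-0.0, 1.0, 0.017, 0.0]
wrist_force: [-3.9, -0.2, 9.2]
opening: 0.532
grasp_force: 63.9
```

```bash
python3 look.py w5 && python3 trk.py w5
```

```text
time_s 17.075
eef_pos [0.5636 0.0876 0.1464]
eef_rot [-2.000e-04  9.999e-01  1.700e-02  3.000e-04]
wrist_force [-3.865  -0.2006  9.165 ]
opening 0.5316
grasp_force 63.8916
sole plane slope x,y, z [-0.00745559  0.00102282  0.11969972] underside 0.10569971605655717 16225
tube y(.56),z axis [0.10231629 0.08746466] 3936 end x 0.6317877367992117
groove-ish deep pts y(.56) [0.0231471  0.04525796 0.06938349] 4395 [0.06172952 0.06830396]
```

Emit:
servo_tool([
  [[0,3,-0.2],0,36],
  [[0,4,0],0,36],
  [[0,4,0],0,36],
  [[0,4,0],0,36],
])

```text
time_s: 17.68
eef_pos: [0.5641, 0.0725, 0.1464]
eef_rot: [-0.0, 1.0, 0.017, 0.0]
wrist_force: [-2.6, 0.2, 7.8]
opening: 0.533
grasp_force: 63.8
```

Emit:
servo_tool([
  [[0,4,0],0,36],
  [[0,4,0],0,36],
  [[0,4,0.1],0,36],
  [[0,4,0],0,36],
])

```text
time_s: 18.18
eef_pos: [0.5647, 0.0565, 0.1463]
eef_rot: [-0.0, 1.0, 0.017, 0.0]
wrist_force: [-3.2, -0.9, 6.3]
opening: 0.526
grasp_force: 63.8
```

Emit:
servo_tool([
  [[0,4,0],0,36],
  [[0,4,0.1],0,36],
  [[0,4,0],0,36],
  [[0,4,0],0,36],
])

```text
time_s: 18.68
eef_pos: [0.5652, 0.0406, 0.1462]
eef_rot: [-0.0, 1.0, 0.017, 0.0]
wrist_force: [-3.7, -0.7, 6.8]
opening: 0.527
grasp_force: 63.7
```

Emit:
servo_tool([
  [[0,3,0.1],0,36],
  [[0,3,0],0,36],
  [[0,3,0.1],0,36],
  [[0,3,0],0,36],
  [[0,3,0],0,36],
])

```text
time_s: 19.3
eef_pos: [0.5657, 0.0257, 0.146]
eef_rot: [-0.0, 1.0, 0.017, 0.0]
wrist_force: [-4.1, 0.6, 6.5]
opening: 0.527
grasp_force: 63.7
```

```bash
python3 look.py w6 && python3 trk.py w6
```

```text
time_s 19.3
eef_pos [0.5657 0.0257 0.146 ]
eef_rot [-2.000e-04  9.999e-01  1.700e-02  4.000e-04]
wrist_force [-4.1002  0.5975  6.5139]
opening 0.5271
grasp_force 63.6892
sole plane slope x,y, z [-0.00687948  0.00215274  0.11927957] underside 0.10527956619805871 16204
tube y(.56),z axis [0.07145626 0.08719817] 3956 end x 0.6316722214273134
groove-ish deep pts y(.56) [0.02087442 0.03391002 0.05168852] 2299 [0.06756713 0.0685128 ]
```

View pics/w6.png

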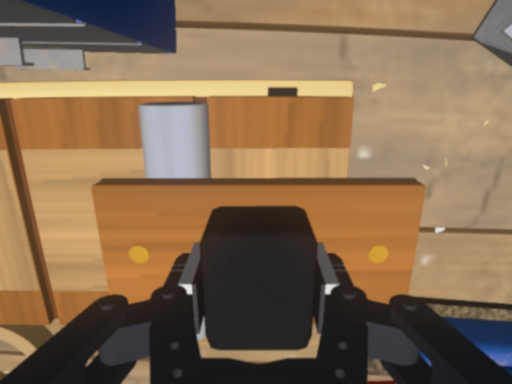

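The tube (columns 140–210) is now close to the goal groove, whose end shows faintly near (205,98). About 11 mm of tube travel remains.

Emit:
servo_tool([
  [[0,2.5,0],0,36],
  [[0,2.5,0.1],0,36],
  [[0,2.5,0],0,36],
  [[0,2.5,0],0,36],
  [[0,2,0],0,36],
  [[0,2,0],0,36],
])

```text
time_s: 20.15
eef_pos: [0.5662, 0.0116, 0.1459]
eef_rot: [-0.0, 1.0, 0.017, 0.0]
wrist_force: [-3.6, -0.7, 5.9]
opening: 0.528
grasp_force: 63.7
```

Emit:
servo_tool([
  [[0,1.5,0],0,36],
  [[0,1.5,0],0,36],
  [[0,1.5,0],0,36],
])

```text
time_s: 20.52
eef_pos: [0.5664, 0.007, 0.1458]
eef_rot: [0.0, 1.0, 0.017, 0.0]
wrist_force: [-3.8, -1.2, 5.2]
opening: 0.53
grasp_force: 63.7
```

```bash
python3 look.py w7 && python3 trk.py w7
```

```text
time_s 20.525
eef_pos [0.5664 0.007  0.1458]
eef_rot [0.000e+00 9.999e-01 1.700e-02 4.000e-04]
wrist_force [-3.7944 -1.2416  5.2401]
opening 0.53
grasp_force 63.7224
sole plane slope x,y, z [-0.00667332  0.00163827  0.11910659] underside 0.10510658862804684 16222
tube y(.56),z axis [0.06207222 0.08694891] 3871 end x 0.6316388210822202
groove-ish deep pts y(.56) [0.02039447 0.03084377 0.04560393] 1576 [0.0677166  0.06857997]
```

Emit:
servo_tool([
  [[0,1,0],0,36],
  [[0,1,0],0,36],
  [[0,1,0],0,36],
  [[0,0,0],0,36],
  [[0,0,0],0,36],
  [[0,0,0],0,36],
])

```text
time_s: 21.38
eef_pos: [0.5665, 0.0041, 0.1456]
eef_rot: [0.0, 1.0, 0.017, 0.0]
wrist_force: [-2.0, -1.8, 6.5]
opening: 0.528
grasp_force: 63.7
```

```bash
python3 look.py w8 && python3 trk.py w8
```

```text
time_s 21.375
eef_pos [0.5665 0.0041 0.1456]
eef_rot [1.000e-04 9.999e-01 1.690e-02 3.000e-04]
wrist_force [-1.9676 -1.8295  6.5122]
opening 0.5278
grasp_force 63.6769
sole plane slope x,y, z [-0.00683276  0.00140781  0.11888139] underside 0.10488138816822476 16228
tube y(.56),z axis [0.06062173 0.0866852 ] 3861 end x 0.6316616347096465
groove-ish deep pts y(.56) [0.02025678 0.0295475  0.04340707] 1423 [0.06773257 0.06858709]
```

Emit:
servo_tool([
  [[0,0.5,0],0,36],
  [[0,0.5,0],0,36],
  [[0,0,0],0,36],
  [[0,0,0],0,36],
])

```text
time_s: 21.98
eef_pos: [0.5665, 0.0035, 0.1455]
eef_rot: [-0.0, 1.0, 0.017, 0.0]
wrist_force: [-2.6, 0.6, 5.6]
opening: 0.529
grasp_force: 63.7
```

Emit:
servo_tool([
  [[0,0.5,0],0,36],
  [[0,0.5,0],0,36],
  [[0,0,0],0,36],
  [[0,0,0],0,36],
])

```text
time_s: 22.48
eef_pos: [0.5665, 0.0028, 0.1455]
eef_rot: [-0.001, 1.0, 0.017, 0.0]
wrist_force: [-2.1, 1.2, 4.4]
opening: 0.53
grasp_force: 63.6
```

```bash
python3 look.py w9 && python3 trk.py w9
```

```text
time_s 22.475
eef_pos [0.5665 0.0028 0.1455]
eef_rot [-6.000e-04  9.999e-01  1.690e-02  4.000e-04]
wrist_force [-2.0772  1.1513  4.3851]
opening 0.5302
grasp_force 63.6102
sole plane slope x,y, z [-0.00694667  0.00291145  0.11882724] underside 0.10482724019143948 16238
tube y(.56),z axis [0.06004204 0.08670609] 3866 end x 0.631682781406467
groove-ish deep pts y(.56) [0.02027619 0.03002596 0.04318355] 1407 [0.06760998 0.06857955]
```

Emit:
servo_tool([
  [[0,-0.5,0],0,36],
  [[0,-0.5,0],0,36],
  [[0,0,-0.4],0,36],
  [[0,0,-0.4],0,36],
  [[0,0,-0.4],0,36],
  [[0,0,-0.4],0,36],
  [[0,0,-0.4],0,36],
  [[0,0,-0.5],0,36],
  [[0,0,-0.5],0,36],
  [[0,0,-0.5],0,36],
  [[0,0,-1],0,36],
  [[0,0,-2],0,36],
  [[0,0,-4],0,36],
  [[0,0,-8],0,36],
  [[0,0,-12],0,36],
  [[0,0,-12],0,36],
  [[0,0,0],0,36],
])

```text
time_s: 24.7
eef_pos: [0.5673, 0.003, 0.1896]
eef_rot: [0.0, 1.0, 0.017, 0.002]
wrist_force: [0.0, -0.8, -3.1]
opening: 0.53
grasp_force: 62.6
```

```bash
python3 look.py w10 && python3 trk.py w10
```

```text
time_s 24.7
eef_pos [0.5673 0.003  0.1896]
eef_rot [4.000e-04 9.999e-01 1.690e-02 1.600e-03]
wrist_force [ 0.0429 -0.7589 -3.0505]
opening 0.5305
grasp_force 62.614
sole plane slope x,y, z [-3.76057609e-03 -3.52361673e-05  1.62934680e-01] underside 0.14893467992326828 16262
tube y(.56),z axis [0.06046897 0.08818507] 2608 end x 0.6316386810669402
groove-ish deep pts y(.56) [0.01927349 0.02942833 0.06334751] 51 [0.06353071 0.0687327 ]
```

View pics/w10.png

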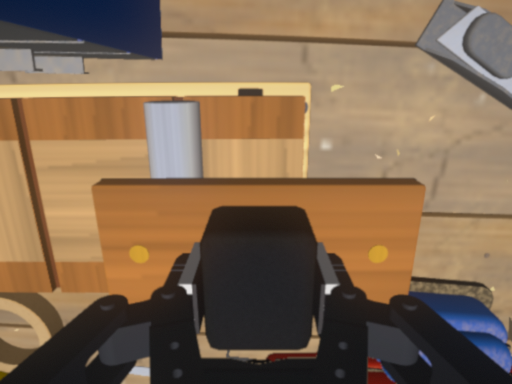

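The tube sits in the goal groove (columns 145–202) with its axis at y = 0.0605. I'll carry the block back to its free original spot.

Emit:
servo_tool([
  [[0,0,-10],0,36],
  [[0,0,-10],0,36],
  [[-2,-12,0],0,36],
  [[-4,-24,0],0,36],
  [[-5,-32,0],0,36],
  [[-6,-36,0],0,36],
  [[-6,-36,0],0,36],
  [[-6,-36,0],0,36],
  [[-6,-36,0],0,36],
  [[-6,-36,0],0,36],
  [[-6,-36,0],0,36],
  [[-6,-36,0],0,36],
  [[-6,-36,0],0,36],
  [[-5,-30,0],0,36],
  [[-4,-20,0],0,36],
  [[-2,-9,0],0,36],
  [[0,0,20],0,36],
  [[0,0,20],0,36],
  [[0,0,0],0,36],
])

```text
time_s: 27.18
eef_pos: [0.4807, 0.4136, 0.1639]
eef_rot: [0.002, 1.0, 0.016, -0.003]
wrist_force: [0.0, -0.5, -4.4]
opening: 0.528
grasp_force: 62.4
```

Emit:
servo_tool([
  [[0,0,20],0,36],
  [[0,0,25],0,36],
  [[0,0,25],0,36],
  [[0,0,20],0,36],
  [[0,0,15],0,36],
  [[0,0,10],0,36],
  [[0,0,5],0,36],
  [[0,0,2],0,36],
  [[0,0,0],0,36],
  [[0,0,0],0,36],
])

```text
time_s: 28.42
eef_pos: [0.4826, 0.4159, 0.0464]
eef_rot: [-0.0, 1.0, 0.017, 0.0]
wrist_force: [0.2, 0.8, -2.8]
opening: 0.527
grasp_force: 62.6
```

Emit:
servo_tool([
  [[0,0,1.5],0,36],
  [[0,0,1.5],0,36],
  [[0,0,1],0,36],
  [[0,0,0],0,36],
  [[0,0,0],0,36],
])

```text
time_s: 29.05
eef_pos: [0.4822, 0.4156, 0.0417]
eef_rot: [0.0, 1.0, 0.017, -0.0]
wrist_force: [0.6, 0.9, -2.6]
opening: 0.529
grasp_force: 62.7
```

Emit:
servo_tool([
  [[0,0,0.5],0,36],
  [[0,0,0.5],0,36],
  [[0,0,0],0,36],
])

```text
time_s: 29.42
eef_pos: [0.4822, 0.4156, 0.0416]
eef_rot: [0.0, 1.0, 0.017, -0.0]
wrist_force: [-3.9, -2.5, 4.8]
opening: 0.529
grasp_force: 63.7
```

Emit:
servo_tool([
  [[0,0,-0.5],0,45],
  [[0,0,0],0,55],
  [[0,0,0],0,70],
  [[0,0,0],0,80],
  [[0,0,0],0,80],
  [[0,0,0],0,80],
  [[0,0,-5],0,80],
  [[0,0,-15],0,80],
  [[0,0,-20],0,80],
  [[0,0,-25],0,80],
  [[0,0,-25],0,80],
  [[0,0,-25],0,80],
  [[0,0,-20],0,80],
  [[0,0,0],0,80],
  [[0,0,0],0,80],
])

```text
time_s: 31.3
eef_pos: [0.4818, 0.4153, 0.1756]
eef_rot: [0.0, 1.0, 0.017, -0.0]
wrist_force: [-0.4, 0.8, -0.3]
opening: 0.939
grasp_force: 0.0
```

```bash
python3 - <<'E'
from h import *
obs()
c=ctrl.camera("wrist"); cv2.imwrite("pics/fin.png",c["color"][:,:,::-1]); W=cloud(c).reshape(-1,3); W=W[np.isfinite(W[:,0])]
q=W[(W[:,0]>.42)&(W[:,0]<.54)&(W[:,1]>.33)&(W[:,1]<.5)]
print("grip z",np.median(q[(q[:,2]>.04)][:,2]),"sole z",np.median(q[(q[:,2]>.009)&(q[:,2]<.02)][:,2]))
W=cloud(ctrl.camera("top")).reshape(-1,3); t=W[(W[:,0]>.5)&(W[:,0]<.62)&(W[:,1]>-.03)&(W[:,1]<.25)&(W[:,2]>.092)&(W[:,2]<.13)]; print("tube",t.mean(0),len(t),"fit",np.polyfit(t[:,0],t[:,1],1))
E
```

```text
time_s 31.3
eef_pos [0.4818 0.4153 0.1756]
eef_rot [ 3.000e-04  9.999e-01  1.690e-02 -5.000e-04]
wrist_force [-0.439   0.8249 -0.2826]
opening 0.9394
grasp_force 0.0
grip z 0.2197025175124561 sole z 0.014816822057897902
tube [0.5596379  0.05960268 0.10247988] 528 fit [0.02623985 0.04491786]
```

View pics/fin.png

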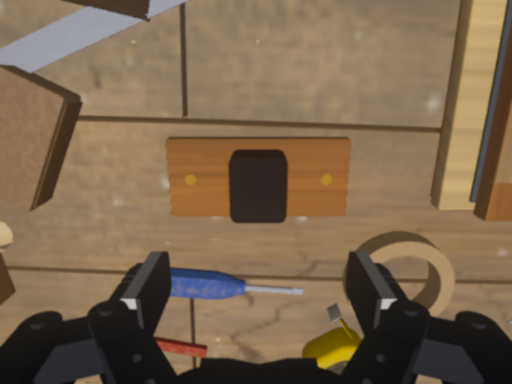

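The block stands flat and released at (258,180), the tape and screwdriver are undisturbed, and the tube rests in the goal groove, so I'm handing in.

```bash
python3 -c "
from bench import ctrl
print(ctrl.hand_in())"
```

```text
the job is handed in; nothing more can be done
None
```

The job is handed in at about 31 s (no verdict was returned): the tube was rolled under roughly 8–13 N and measured within about 1 mm of the goal groove's estimated middle line, and the block stands sole down and released on the bench.

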